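# Release the dust drawer of the sanding box

### The job

The dust drawer of the sanding box is held shut by two catches, and a spring pushes it out towards the robot while both are released. Press the two round catch buttons on the front rail down together, one fingertip on each, and keep both fully down until the drawer has come all the way out by itself (a few seconds), then let both buttons come up and move clear. Do not touch the drawer or the rectangular fan switch, and leave everything that lies on the box and around it where it is.

Things in the scene. Friction and masses are not known exactly. Their poses are not given: they have to be found in the camera images.
- sanding_box: Low plywood downdraft sanding box fixed on the table, 340 mm deep (its x), 420 mm wide (its y) and 110 mm high, with a dotted grey top and an aluminium front rail (70 mm deep) along the edge nearest the robot. Origin: centre of its underside, on the table. Its x axis points away from the robot (from the drawer front to the back), y to the left, z up. The two round buttons and the rectangular switch stand on the front rail.
- catch_left_top (a point): Centre of the top of the left one of the two round black catch buttons. Cap 28 mm in diameter, upright, standing 16 mm above the rail (126 mm above the table) when up; it goes straight down with 8 mm travel (then still 8 mm proud of the rail). The point moves down with the cap. Left and right buttons are 60 mm apart centre to centre along the box's y axis; a flat steel collar 38 mm in diameter and 4 mm high surrounds each.
- catch_right_top (a point): Centre of the top of the right round black catch button (towards the box's -y), of the same size and make.
- catch_left (a joint): Travel of the left button, m: 0 up, 0.008 fully down. Spring return: starts to move at 1.5 N, fully down at 5 N (each button, so 10 N for the two). Its catch is free when it is more than about 5 mm down.
- catch_right (a joint): Travel of the right button, m: 0 up, 0.008 fully down; same spring and catch.
- drawer (a joint): How far the dust drawer has come out, m: 0 shut, 0.08 all the way out. It runs out along the box's -x axis (towards the robot), below the rail, pushed by a spring and slowed by a damper (about 20 to 35 mm/s), only while both buttons are down; if a button comes up early the drawer stops at a further notch (30 or 60 mm). Drawer front: dark wood, 306 mm wide, 80 mm high, its top 96 mm above the table.
- fan_switch_top (a point): Centre of the top of the rectangular black fan switch (34 x 46 mm, 16 mm high) on the same rail, 150 mm to the right of the right button. Not to be pressed.
- fan_switch (a joint): Travel of the fan switch, m: 0 up, 0.008 pressed. Must stay up.
- board: Dark wooden cutting board with a handle, lying loose on top of the box: blade 130 x 200 mm, 18 mm thick, handle towards its -y to 187 mm from the origin. Origin: centre of the blade's underside. Bystander.
- sanding_block: Cork sanding block, 70 x 40 x 34 mm, loose on top of the box left of the buttons. Origin: centre of its underside. Bystander.
- wax_tin: Round steel wax tin, 62 mm in diameter, 24 mm high, loose on top of the box behind the rail. Origin: centre of its underside. Bystander.
- mallet: Wooden mallet lying on the table right of the box: head 70 x 120 x 60 mm, handle 28 mm thick towards its -x to 230 mm. Origin: centre of the head's underside. Bystander.
- glue_bottle: White glue bottle, 60 mm in diameter, 170 mm high, standing on the table left of the box. Origin: centre of its underside. Bystander.
- bench_brush: Brush lying on the table left of the box, about 200 mm long. Bystander.
- offcut: Offcut of wood with bark, 150 x 35 x 34 mm, on the table right of the box. Origin: centre of its underside. Bystander.

How it is judged:
By the outcome, as a careful person would: the job done as asked, in the order asked, and still so for the second after the job is handed in, with the robot touching nothing.
It also fails if it takes over 48 s, if anything falls off the work surface, if the arm or the gripper's body presses on something with over 40 N, if the wrist force passes 120 N, or if a joint passes its speed limit or range.

### The arm

A 6-joint arm with a two-finger parallel gripper is mounted at the origin on the work surface. World frame = base frame: x ahead of the robot, y to its left, z up, the work surface at z = 0. Lengths are in m, angles in rad, forces in N, time in s.
With the tool pointing down it reaches from about 0.25 to 0.725 m from the base axis. Payload 9.7 kg.
Tool frame: the origin (TCP) lies between the finger pads; the fingertips stand ahead of it and the grasp point (between the pads) lies 11 mm behind it (manip.tip_extent is the z of the fingertips in the tool frame, in m); z points along the fingers, y is the direction in which the jaws open and shut (so a half turn about z gives the same grasp; the last joint's range is limited). The gripper opens to 85 mm and grips with 20 to 120 N. Pads are 22 mm wide; open, the fingers measure 114 mm over their backs; the gripper's body (76 mm by 85 mm) begins 54 mm behind the grasp point. The pads swing forward as they close: fully open they stand 13 mm farther back than shut.
Start: joints at [1.135, 0.087, 0.176, 1.66, 0, 1.571], TCP at [0.232, 0.499, 0.239] pointing down, gripper open.
Joint ranges: [-3.13, 3.13], [-0.85, 1.81], [-1.15, 1.24], [-2.2, 2.28], [-1.44, 1.52], [-3.14, 3.14]. Speed limits (rad/s): [2.22, 2.22, 2.57, 3.14, 3.14, 3.14].

### API

Orientations are given as a rotation vector (axis times angle).
In Python, from station import manip gives the robot as it stands.
- The arm moves only by the shell command python3 -m crank 'ROWS' [FORCE]. ROWS is text: rows parted by semicolons, each of 5 numbers parted by spaces: the opening in per cent of the stroke, from 0 (shut) to 100 (fully open), then the shift along the tool's x, y, z in m, then the turn about the tool's z in degrees. In form: claw tx ty tz yaw; .... A call has 1 to 12 rows; each row shifts and turns the commanded pose from where the row before left it, along the tool's axes as they then stand; what a row does not reach is not made up. A row lasts 1/12 s, in which the tool goes at most 41.7 mm and 7.16 degrees, less where a joint would pass 70% of its speed; a pose out of reach is approached as far as the arm can. A call is refused whole if a number of a shift passes 0.0417 or a number of a turn 7.16, either way. A call with a gripper value outside its range is refused whole. The fingers move at their own pace and stop on an object; FORCE is the grip in N (left out, the last holds). Time passes only in rows, so rows that do not move let the fingers close. It gives the time, the measured TCP pose, the force and the opening at its end, in the units of the state.
- manip.state(): the state, without advancing time (a new reading comes with each control period).
- manip.grab_frame(name): name is "scene" or "top"; returns a dict with "image" (384x512x3 uint8, red, green, blue), "vertical_fov" (degrees; the focal length in pixels is half the picture's height over the tangent of half this angle, whatever the lens; pixels are square), "cx", "cy" (the principal point, pixels), "R" (3x3) and "t" (3): a world point X has camera coordinates R X + t. Camera axes: x right, y down, z forward; pixel columns grow to the right and rows downward; lengths in m; the calibration is good to about 2 mm. A picture is of the moment at which its call begins. There is no depth.
- manip.sign_off(): hands the job in, once; it reports no verdict.
The state is a dict: "time": time; "qpos": joint angles; "dq": joint speeds; "joint_torque": joint torques, N m; "tcp_pos": TCP position; "tcp_rot": TCP orientation; "wrist_force": force on the tool from outside, world axes, zero at the start; "wrist_torque": the same for the moment, N m; "grip_width": finger opening in m.
Only numpy, scipy, OpenCV 4.12 (cv2) and the standard library are available. Lean on these libraries where they do the work, as an engineer would, in place of code of your own. Each camera call takes 0.05 s, during which the arm holds its last target. There are 200 camera calls.

## Working session

There is one attempt and no reset: what is moved stays moved. The work goes in short steps, Python scripts to look and compute and a shell command to move; the robot and the scene stay as the last step left them, time stands still between calls to the robot, and variables do not carry over. Pictures are saved under pics/ and viewed, about 8 in all and at most 12, crops included, and the job is handed in when it is done.

```bash
mkdir -p pics; python3 - <<'E'
from station import manip
import cv2
s=manip.state()
for k in("time","tcp_pos","tcp_rot","grip_width","wrist_force"):print(k,s[k])
print(manip.tip_extent)
for n in("scene","top"):
    f=manip.grab_frame(n); cv2.imwrite(f"pics/{n}0.png",f["image"][:,:,::-1]); print(n,f["vertical_fov"],f["cx"],f["cy"],f["R"],f["t"])
E
```

```text
time 0.0
tcp_pos [0.23207899 0.49838404 0.23856769]
tcp_rot [-6.79061044e-01 -3.06701213e+00  2.09885790e-03]
grip_width 0.08572062200904558
wrist_force [-0.11656489  0.13867568 -0.32804578]
0.008
scene 54.751062058484614 250.04026084290396 190.77943619742976 [[-0.22458859  0.97444848  0.00318317]
 [ 0.7176754   0.16761607 -0.67590448]
 [-0.65916764 -0.14951595 -0.73698236]] [ 0.09724629 -0.31158767  1.6340081 ]
top 44.002911821936124 255.34573253727862 185.08832635390144 [[-0.00720784 -0.99979214 -0.01907157]
 [-0.98934734  0.00990301 -0.14523694]
 [ 0.14539562  0.01782156 -0.98921307]] [0.04161537 0.55281691 1.365468  ]
```

View pics/scene0.png

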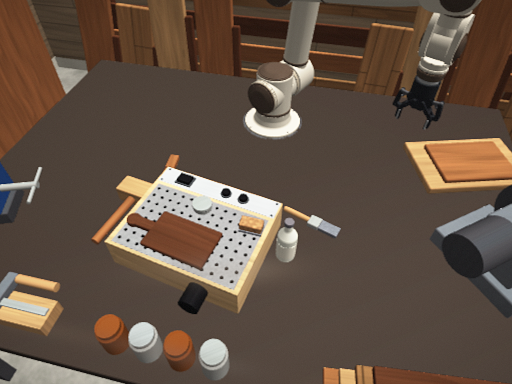

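View pics/top0.png

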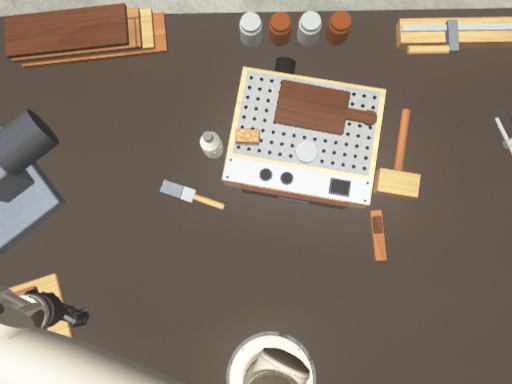

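The top view shows the buttons near (266,174) and (287,178) and the fan switch near (340,186). I'll refine these on a zoomed crop.

```bash
cat > h.py <<'E'
import numpy as np
def ray(f,u,v,z):
    F=192/np.tan(np.radians(f["vertical_fov"]/2)); R=np.array(f["R"]);t=np.array(f["t"])
    d=R.T@np.array([(u-f["cx"])/F,(v-f["cy"])/F,1]); c=-R.T@t
    return c+d*(z-c[2])/d[2]
def proj(f,X):
    F=192/np.tan(np.radians(f["vertical_fov"]/2)); p=np.array(f["R"])@X+f["t"]
    return p[:2]/p[2]*F+[f["cx"],f["cy"]]
E
python3 - <<'E'
from station import manip
import cv2,numpy as np
from h import *
out=[]
for n,(x0,y0,w,h) in(("top",(220,150,170,60)),("scene",(165,165,130,60))):
    f=manip.grab_frame(n); g=cv2.cvtColor(f["image"],cv2.COLOR_RGB2GRAY)
    c=f["image"][y0:y0+h,x0:x0+w,::-1]; out.append(cv2.resize(c,(780,280),interpolation=cv2.INTER_CUBIC))
    N,L,S,C=cv2.connectedComponentsWithStats((g[y0:y0+h,x0:x0+w]<70).astype(np.uint8))
    for i in range(1,N):
        if 20<S[i,4]<400:
            u,v=C[i]+[x0,y0]; print(n,u.round(1),v.round(1),S[i],ray(f,u,v,.122).round(4))
cv2.imwrite("pics/crop.png",np.vstack(out))
E
```

```text
scene 230.6 184.9 [ 11   1 119  43 189] [ 0.5326 -0.0421  0.122 ]
scene 184.5 179.2 [ 10   9  19  12 133] [ 0.542  -0.1959  0.122 ]
scene 225.8 192.6 [57 24  9  9 62] [ 0.5686 -0.0482  0.122 ]
scene 242.9 197.9 [74 29  9  8 59] [0.5779 0.01   0.122 ]
```

View pics/crop.png

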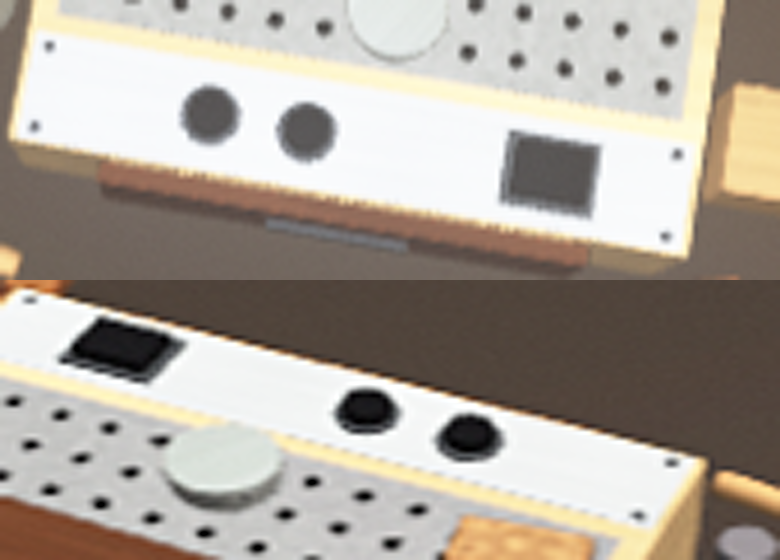

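The crop shows both caps clearly, at about (265.8,174.4) and (286.7,178.1) in the top image. Next I'll work out the pose and the opening.

```bash
python3 - <<'E'
from station import manip
import cv2,numpy as np
from h import *
from scipy.spatial.transform import Rotation as Ro
f=manip.grab_frame("top"); g=cv2.cvtColor(f["image"],cv2.COLOR_RGB2GRAY)
x0,y0=222,160
P=[]
N,L,S,C=cv2.connectedComponentsWithStats((g[y0:210,x0:370]<150).astype(np.uint8))
for i in range(1,N):
    if 60<S[i,4]<600:
        u,v=C[i]+[x0,y0]; p=ray(f,u,v,.122); print(u.round(1),v.round(1),S[i],p.round(4))
a,b=ray(f,265.8,174.4,.124),ray(f,286.7,178.1,.124); print(a,b,np.linalg.norm(a-b))
R=Ro.from_rotvec(manip.state()["tcp_rot"]).as_matrix(); print(R.round(3)); print(manip.state()["qpos"])
E
```

```text
265.4 174.2 [ 38   9  12  12 111] [0.5716 0.0072 0.122 ]
286.3 177.7 [ 59  12  12  12 115] [ 0.5613 -0.0511  0.122 ]
339.1 186.8 [107  18  21  18 296] [ 0.5341 -0.1972  0.122 ]
[0.57077047 0.00596718 0.124     ] [ 0.5597146  -0.05210808  0.124     ] 0.059118258053171016
[[-0.907  0.422 -0.   ]
 [ 0.422  0.907 -0.001]
 [ 0.    -0.001 -1.   ]]
[1.13497851e+00 8.71507828e-02 1.75560766e-01 1.65983283e+00
 2.12579490e-05 1.57080968e+00]
```

```bash
python3 -m crank '54 0 0 0 -4.9;54 0 0 0 -4.9;54 0 0 0 -4.9;54 -.0265 -.0282 0 0;54 -.0265 -.0282 0 0;54 -.0265 -.0282 0 0;54 -.0265 -.0282 0 0;54 -.0265 -.0282 0 0;54 -.0265 -.0282 0 0;54 -.0265 -.0282 0 0;54 -.0265 -.0282 0 0;54 -.0265 -.0282 0 0' 30
python3 -m crank '54 -.0265 -.0282 0 0;54 -.0265 -.0282 0 0;54 -.0265 -.0282 0 0;54 -.0265 -.0282 0 0;54 -.0265 -.0282 0 0;54 -.0265 -.0282 0 0;54 -.0265 -.0282 0 0;54 0 0 0.02 0;54 0 0 0.02 0;54 0 0 0 0;54 0 0 0 0'
python3 - <<'E'
from station import manip
import cv2,numpy as np
from h import *
s=manip.state(); print(s["tcp_pos"],s["tcp_rot"],s["grip_width"],s["wrist_force"],manip.tip_extent)
from scipy.spatial.transform import Rotation as Ro
R=Ro.from_rotvec(s["tcp_rot"]).as_matrix();print(R.round(3)); 
out=[]
for n,(x0,y0,w,h) in(("top",(220,130,130,90)),("scene",(170,130,130,90))):
    f=manip.grab_frame(n); 
    out.append(cv2.resize(f["image"][y0:y0+h,x0:x0+w,::-1],(390*2-380,270),interpolation=cv2.INTER_CUBIC) if n=="top" else cv2.resize(f["image"][y0:y0+h,x0:x0+w,::-1],(780,540),interpolation=cv2.INTER_CUBIC))
    for sg in(-1,1): print(n,proj(f,np.array(s["tcp_pos"])+R@[0,sg*s["grip_width"]/2,.008]))
cv2.imwrite("pics/s1.png",out[1]);cv2.imwrite("pics/t1.png",out[0])
E
```

```text
time: 1.25
tcp_pos: [0.4222, 0.2046, 0.2394]
tcp_rot: [0.281, 3.129, 0.0]
wrist_force: [1.5, 1.2, 0.2]
grip_width: 0.0461
time: 2.17
tcp_pos: [0.5683, -0.021, 0.1986]
tcp_rot: [-0.281, -3.127, 0.0]
wrist_force: [-1.2, 0.2, 0.4]
grip_width: 0.0462
[ 0.56830298 -0.02102388  0.19860125] [-2.81296558e-01 -3.12670530e+00  1.65456298e-04] 0.046197900394436615 [-1.20462941  0.21852107  0.41631565] 0.008
[[-0.984  0.178 -0.002]
 [ 0.178  0.984  0.   ]
 [ 0.002 -0.    -1.   ]]
top [284.67472118 172.45421439]
top [267.46863964 169.56890322]
scene [226.54616334 176.69015678]
scene [240.3908302  181.03681164]
```

View pics/s1.png

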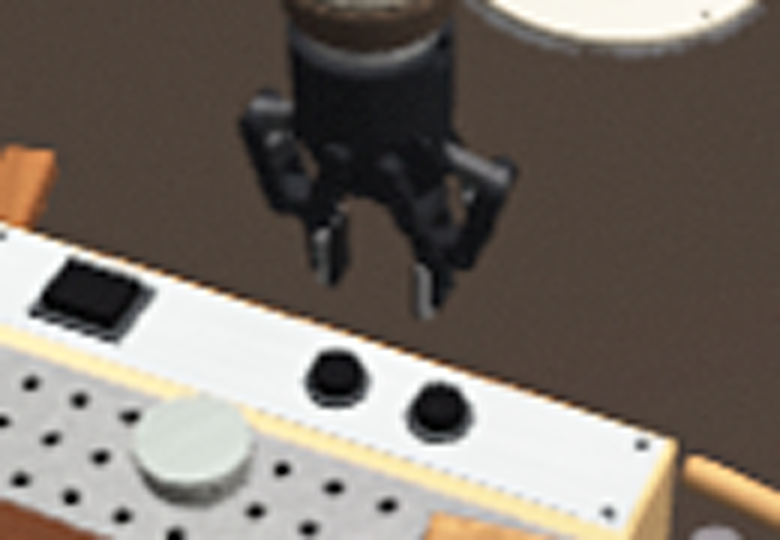

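```bash
python3 - <<'E'
from station import manip
import cv2,numpy as np
from h import *
s=manip.state()
for n,uv in(("top",(276,176.1)),("scene",(234.5,195.2))):
    f=manip.grab_frame(n)
    X=np.array(s["tcp_pos"]);X[2]=.124
    print(n,proj(f,X),ray(f,*uv,.124))
E
```

```text
top [275.34035915 174.91043787] [ 0.565668   -0.02240876  0.124     ]
scene [234.12339255 193.80035724] [ 0.57451992 -0.01796272  0.124     ]
```

View pics/t1.png

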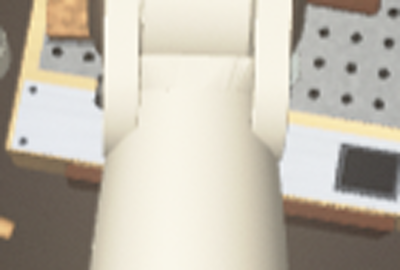

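The scene and top measurements bracket the current position to within a few mm. I'll shift 2 mm forward, descend to just above the caps and look again.

```bash
python3 -m crank '55 -.002 .001 .02 0;55 0 0 .02 0;55 0 0 .012 0;55 0 0 0 0;55 0 0 0 0'
python3 - <<'E'
from station import manip
import cv2
f=manip.grab_frame("scene");x0,y0,w,h=180,150,100,66
cv2.imwrite("pics/s2.png",cv2.resize(f["image"][y0:y0+h,x0:x0+w,::-1],(800,528),interpolation=cv2.INTER_CUBIC))
E
```

```text
time: 2.78
tcp_pos: [0.5709, -0.0201, 0.1477]
tcp_rot: [-0.281, -3.129, 0.0]
wrist_force: [-0.2, -0.3, -0.1]
grip_width: 0.0469
```

View pics/s2.png

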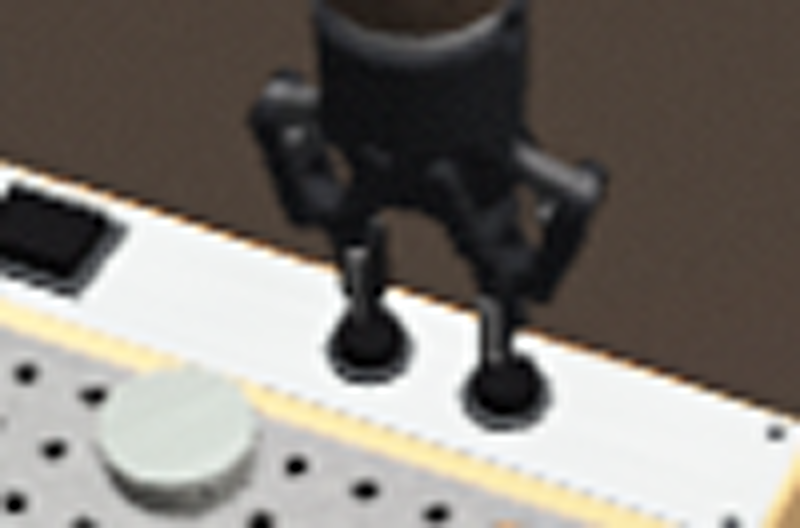

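Both fingertips line up over the caps, which sit at about (368,345) and (505,390) in the crop. I'll go down while watching the force.

```bash
python3 -m crank '55 0 0 .006 0;55 0 0 .006 0;55 0 0 .002 0;55 0 0 0 0;55 0 0 0 0'; python3 -m crank '55 0 0 .002 0;55 0 0 0 0'; python3 -m crank '55 0 0 .002 0;55 0 0 0 0'
```

```text
time: 3.25
tcp_pos: [0.571, -0.0203, 0.1332]
tcp_rot: [-0.281, -3.129, -0.0]
wrist_force: [0.1, 0.5, 1.0]
grip_width: 0.0467
time: 3.42
tcp_pos: [0.5713, -0.0204, 0.1314]
tcp_rot: [0.281, 3.128, 0.0]
wrist_force: [0.6, 0.3, 0.7]
grip_width: 0.0472
time: 3.58
tcp_pos: [0.5713, -0.0204, 0.1298]
tcp_rot: [0.281, 3.128, 0.0]
wrist_force: [-0.1, 0.7, 2.8]
grip_width: 0.0469
```

```bash
python3 -m crank '55 0 0 .004 0;55 0 0 .002 0;55 0 0 0 0'; python3 -m crank '55 0 0 .002 0;55 0 0 0 0';python3 -m crank '55 0 0 .001 0;55 0 0 0 0'
```

```text
time: 3.83
tcp_pos: [0.5713, -0.0204, 0.1241]
tcp_rot: [0.281, 3.128, 0.0]
wrist_force: [-2.6, 0.2, 9.0]
grip_width: 0.0472
time: 4.0
tcp_pos: [0.5713, -0.0203, 0.1234]
tcp_rot: [0.281, 3.127, 0.0]
wrist_force: [-4.5, 1.1, 14.7]
grip_width: 0.0469
time: 4.17
tcp_pos: [0.5714, -0.0204, 0.1234]
tcp_rot: [0.281, 3.126, 0.0]
wrist_force: [-7.6, -0.1, 21.4]
grip_width: 0.0473
```

Bottomed out at 21 N, above the 10 N needed. Hold and look.

```bash
python3 -m crank '55 0 0 0 0;55 0 0 0 0;55 0 0 0 0;55 0 0 0 0;55 0 0 0 0;55 0 0 0 0;55 0 0 0 0;55 0 0 0 0;55 0 0 0 0;55 0 0 0 0;55 0 0 0 0;55 0 0 0 0'
python3 -m crank '55 0 0 0 0;55 0 0 0 0;55 0 0 0 0;55 0 0 0 0;55 0 0 0 0;55 0 0 0 0;55 0 0 0 0;55 0 0 0 0;55 0 0 0 0;55 0 0 0 0;55 0 0 0 0;55 0 0 0 0'
python3 - <<'E'
from station import manip
import cv2,numpy as np
print(manip.state()["wrist_torque"])
f=manip.grab_frame("scene");a=f["image"][150:216,180:280,::-1]
g=manip.grab_frame("top");b=g["image"][150:230,200:400,::-1]
cv2.imwrite("pics/s3.png",np.vstack([cv2.resize(a,(480,317),interpolation=cv2.INTER_CUBIC),cv2.resize(b,(480,192),interpolation=cv2.INTER_CUBIC)]))
E
```

```text
time: 5.17
tcp_pos: [0.5714, -0.0204, 0.1234]
tcp_rot: [0.281, 3.126, 0.0]
wrist_force: [-7.6, -0.2, 20.4]
grip_width: 0.0468
time: 6.17
tcp_pos: [0.5714, -0.0204, 0.1233]
tcp_rot: [0.281, 3.126, 0.0]
wrist_force: [-7.6, 0.3, 20.2]
grip_width: 0.0469
[0.09299141 1.55306523 0.01903687]
```

View pics/s3.png

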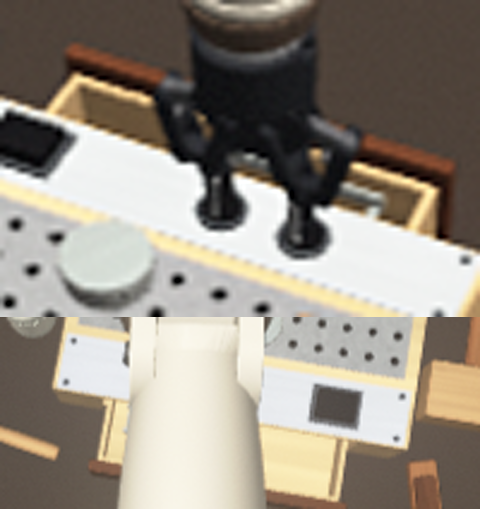

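The drawer is running out with both buttons down. I'll hold longer and check numerically that it has stopped.

```bash
cat > d.py <<'E'
from station import manip
import cv2,numpy as np
from h import *
g=manip.grab_frame("top"); cv2.imwrite("pics/prev.png",g["image"])
# drawer front edge along the box centreline offset: front-top outer edge at z .096, sample column band near right part
im=g["image"].astype(int)
for c in (318,325,332):
    col=im[185:235,c].sum(1); print(c,[int(x) for x in col[::2]])
E
H='55 0 0 0 0;55 0 0 0 0;55 0 0 0 0;55 0 0 0 0;55 0 0 0 0;55 0 0 0 0;55 0 0 0 0;55 0 0 0 0;55 0 0 0 0;55 0 0 0 0;55 0 0 0 0;55 0 0 0 0'
python3 d.py
python3 -m crank '55 0 0 0 0;55 0 0 0 0;55 0 0 0 0;55 0 0 0 0;55 0 0 0 0;55 0 0 0 0;55 0 0 0 0;55 0 0 0 0;55 0 0 0 0;55 0 0 0 0;55 0 0 0 0;55 0 0 0 0'|grep force
python3 -m crank '55 0 0 0 0;55 0 0 0 0;55 0 0 0 0;55 0 0 0 0;55 0 0 0 0;55 0 0 0 0;55 0 0 0 0;55 0 0 0 0;55 0 0 0 0;55 0 0 0 0;55 0 0 0 0;55 0 0 0 0'|grep force
python3 d.py
python3 -m crank '55 0 0 0 0;55 0 0 0 0;55 0 0 0 0;55 0 0 0 0;55 0 0 0 0;55 0 0 0 0;55 0 0 0 0;55 0 0 0 0;55 0 0 0 0;55 0 0 0 0;55 0 0 0 0;55 0 0 0 0'|grep force
python3 d.py
python3 - <<'E'
import cv2,numpy as np
from station import manip
f=manip.grab_frame("top");b=f["image"][150:240,200:400,::-1]
cv2.imwrite("pics/t4.png",cv2.resize(b,(800,360),interpolation=cv2.INTER_CUBIC))
E
```

```text
318 [709, 709, 704, 710, 706, 676, 625, 661, 670, 662, 653, 650, 650, 656, 673, 665, 659, 652, 652, 467, 310, 312, 226, 289, 289]
325 [712, 711, 709, 709, 712, 706, 638, 656, 662, 665, 655, 647, 648, 646, 662, 673, 666, 659, 659, 646, 349, 310, 268, 235, 285]
332 [216, 229, 237, 256, 384, 706, 697, 560, 655, 662, 657, 650, 649, 648, 646, 665, 670, 666, 659, 656, 550, 300, 294, 212, 256]
wrist_force: [-7.3, 0.4, 20.7]
wrist_force: [-7.4, -0.1, 21.2]
318 [709, 709, 706, 709, 706, 679, 619, 652, 661, 668, 661, 654, 648, 648, 654, 672, 666, 661, 655, 657, 565, 314, 307, 218, 287]
325 [711, 711, 710, 710, 712, 709, 637, 642, 653, 660, 667, 658, 648, 646, 647, 657, 673, 666, 658, 660, 648, 347, 306, 275, 231]
332 [220, 232, 236, 261, 380, 707, 696, 551, 644, 657, 663, 662, 652, 649, 647, 650, 666, 673, 663, 660, 662, 595, 306, 299, 226]
wrist_force: [-7.6, -0.6, 20.4]
318 [711, 709, 706, 711, 709, 680, 617, 655, 660, 669, 662, 653, 650, 650, 653, 672, 669, 657, 656, 655, 564, 309, 310, 219, 291]
325 [710, 711, 709, 709, 714, 706, 636, 645, 655, 663, 666, 658, 648, 648, 646, 661, 675, 666, 660, 660, 649, 350, 304, 277, 237]
332 [217, 227, 235, 254, 381, 707, 696, 549, 642, 658, 662, 663, 651, 646, 648, 646, 666, 671, 663, 659, 661, 596, 308, 301, 231]
```

View pics/t4.png

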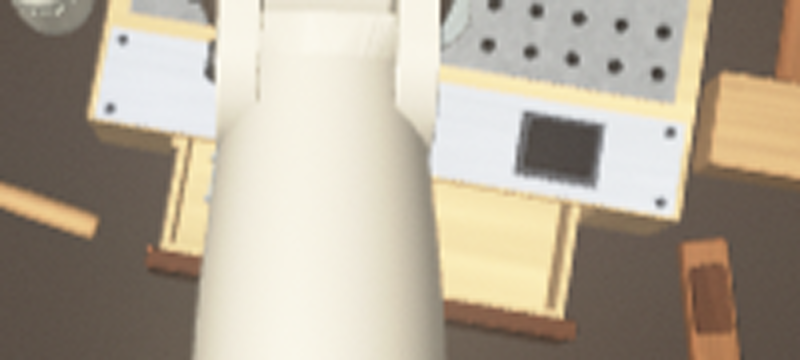

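The drawer has stopped; the last two readings are identical. Now I'll lift straight up and clear.

```bash
python3 -m crank '55 0 0 -.006 0;55 0 0 -.01 0;55 0 0 -.02 0;55 0 0 -.03 0;55 0 0 -.03 0;55 .0265 .0282 0 0;55 .0265 .0282 0 0;55 .0265 .0282 0 0;55 .0265 .0282 0 0;55 .0265 .0282 0 0;55 .0265 .0282 0 0;55 .0265 .0282 0 0'
python3 -m crank '55 .0265 .0282 0 0;55 .0265 .0282 0 0;55 .0265 .0282 0 0;55 .0265 .0282 0 0;55 .0265 .0282 0 0;55 0 0 0 0;55 0 0 0 0;55 0 0 0 0;55 0 0 0 0;55 0 0 0 0;55 0 0 0 0'
python3 - <<'E'
from station import manip
import cv2,numpy as np
from h import *
f=manip.grab_frame("top")
cv2.imwrite("pics/t5.png",cv2.resize(f["image"][20:270,150:440,::-1],(696,600),interpolation=cv2.INTER_CUBIC))
a=cv2.imread("pics/top0.png").astype(int);d=np.abs(f["image"][:,:,::-1].astype(int)-a).sum(2)[:240,150:]
N,L,S,C=cv2.connectedComponentsWithStats((d>90).astype(np.uint8))
print([(s[:5]+[150,0,0,0,0]).tolist() for s in S[1:] if s[4]>8])
E
```

```text
time: 10.47
tcp_pos: [0.4224, 0.2081, 0.2165]
tcp_rot: [0.282, 3.129, 0.0]
wrist_force: [1.2, -0.2, -0.1]
grip_width: 0.0472
time: 11.38
tcp_pos: [0.3192, 0.3685, 0.2164]
tcp_rot: [0.284, 3.129, 0.0]
wrist_force: [0.6, 0.0, -0.1]
grip_width: 0.0468
[[240, 184, 106, 46, 2904], [241, 218, 11, 2, 11], [327, 233, 10, 2, 10]]
```

View pics/t5.png

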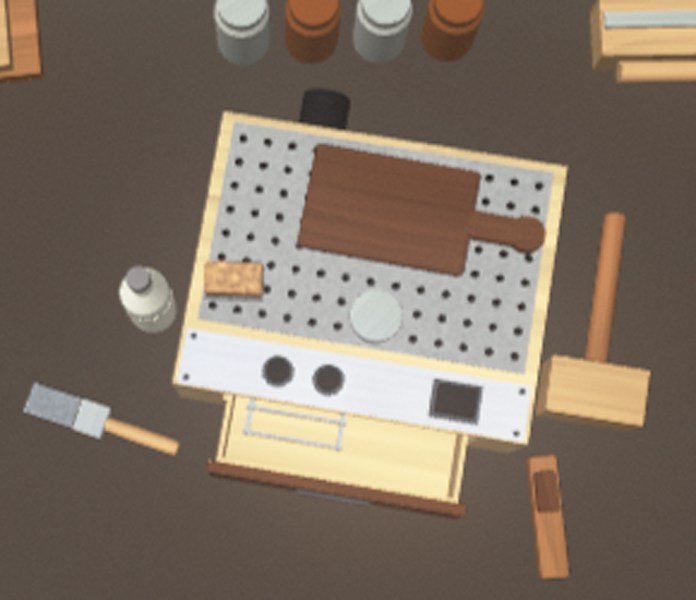

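```bash
python3 -c "
from station import manip
print(manip.sign_off())"
```

```text
the job is handed in; nothing more can be done
None
```

I pressed both catch buttons down together, one fingertip on each. I held them bottomed at about 20 N for roughly 5 s until the drawer stopped moving, then lifted straight up and moved clear. The job is handed in at about 11.4 s of the 48 s allowed.

**Drawer:** the last two pictures, 1 s apart with both buttons still held down, were identical, so I take it as all the way out. A rough pixel estimate puts it 74 to 80 mm out; I did not measure it more exactly.

**Surroundings:** comparing the top camera's view before and after shows changes only around the drawer. The fan switch and the loose items look unmoved. The wrist force was near zero at the end.

**Disagreement:** the two cameras differed by about 7 to 9 mm in x on the button positions. I aimed between the two and confirmed the alignment in a close-up before pressing. The buttons look up again in the last picture, but I did not measure their height.

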